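# Wind the trimming sledge to its gauge and clamp it

## Robot

A 7-joint arm with a two-finger parallel gripper is mounted at the origin on a cart in front of the work surface, level with it; the furniture and walls round the work are solid. World frame = base frame: x ahead of the robot, y to its left, z up, the work surface at z = 0. Lengths are in mm, angles in rad, forces in N, time in s.
With the tool pointing down it reaches from about 400 to 875 mm from the base axis. Payload 4.4 kg.
Tool frame: the origin (TCP) lies at the very end of the fingers, on their centre line; the grasp point (between the pads) lies 19 mm behind it; y points along the fingers, x is the direction in which the jaws open and shut, and the axes are right-handed (so a half turn about y gives the same grasp; the last joint's range is limited). The gripper opens to 85 mm and grips with 20 to 120 N. Pads are 22 mm wide; open, the fingers measure 114 mm over their backs; the gripper's body (76 mm by 85 mm) begins 54 mm behind the grasp point. The pads swing forward as they close: fully open they stand 13 mm farther back than shut.
Start: joints at [-1.177, 0.628, 0.038, 1.517, -0.027, 0.996, -0.02], TCP at [288.429, 582.517, 231.313] pointing down, gripper open.
Joint ranges: [-3.06, 3.06], [-0.37, 2.12], [-1.25, 1.32], [0.18, 2.47], [-1.1, 4.24], [0.23, 1.98], [-2.94, 2.94]. Speed limits (rad/s): [2.57, 2.57, 3.14, 3.14, 3.14, 3.14, 3.14].

## Interface

Orientations are given as [roll, pitch, yaw] about the fixed x, y, z axes, in that order (R = Rz(yaw) Ry(pitch) Rx(roll)).
In Python, from cell import ctrl, get_image, nets gives the robot as it stands. The module is installed in compiled form; this text tells all that it offers.
- The arm moves only by the tool step_arm, never from a script. Its argument "moves" is text: rows parted by semicolons, each of 7 numbers parted by spaces: the shift along the tool's x, y, z normalised to -1 to 1, where 1 is 0.05 m, then the turn, a rotation vector about the tool's x, y, z normalised to -1 to 1, where 1 is 0.12 rad, then the opening, from 0 (shut) to 1 (fully open). A call has 1 to 20 rows; each row shifts and turns the commanded pose from where the row before left it, along the tool's axes as they then stand; what a row does not reach is not made up. A row lasts 1/10 s, in which the tool goes at most 50 mm and 8.59 degrees, less where a joint would pass 70% of its speed; a pose out of reach is approached as far as the arm can. A call with a number of a shift or a turn outside -1 to 1 is refused whole. A call with a gripper value outside its range is refused whole. The fingers move at their own pace and stop on an object; the grip force is fixed at half the most. Time passes only in rows, so rows that do not move let the fingers close. It gives the time, the measured TCP pose, the force and the opening at its end, in the units of the state.
- ctrl.read_state(): the state, without advancing time (a new reading comes with each control period).
- get_image(name): name is "scene" or "top" or "wrist"; returns a dict with "color" (400x640x3 uint8, blue, green, red), "vertical_fov" (degrees; the focal length in pixels is half the picture's height over the tangent of half this angle, whatever the lens; pixels are square), "cx", "cy" (the principal point, pixels), "R" (3x3) and "t" (3): a world point X has camera coordinates R X + t; the wrist camera has in their place "T_tool_cam" (4x4, takes a point from camera to tool coordinates, whose origin is the TCP and whose axes are the tool frame's). Camera axes: x right, y down, z forward; pixel columns grow to the right and rows downward; lengths in mm; the calibration is good to about 2 mm. A picture is of the moment at which its call begins: read the wrist's pose just before it. There is no depth.
- ctrl.finish_job(): hands the job in, once; it reports no verdict.
Trained networks look in a picture, given as the dict that the camera call returned (one of the last four; its "shot" number tells which), for a name from the list of things; names that differ only in an ending like _2 or _b are one class to them, and where a whole thing is asked for, a point or a joint stands for the part that bears it (a point fixed in the world has none). Each returns a list of dicts, best first, with "conf" (0 to 1); they miss things now and then, are a little off and sometimes report something else, mostly with a low value. They report only what shows in the picture. A call takes as long as a camera call.
- nets.find_in(picture, target): "position" ([x, y, z] in mm, in world coordinates, good to about 4 mm: the middle of the surface that is visible of it).
- nets.cut_out(picture, target): "pixels" (400x640 bool, what is visible of it).
- nets.place_of(picture, target): "position" ([x, y, z] in mm, in world coordinates, good to about 4 mm: a listed point, or the origin of a listed thing).
The state is a dict: "clock": time; "qpos": joint angles; "qd": joint speeds; "tau": joint torques, N m; "eef_pos": TCP position; "tool_rot": TCP orientation; "force": force on the tool from outside, world axes, zero at the start; "torque": the same for the moment, N m; "width": finger opening in mm.
Only numpy, scipy, OpenCV 4.12 (cv2) and the standard library are available. Lean on these libraries where they do the work, as an engineer would, in place of code of your own. Each camera call takes 0.05 s, during which the arm holds its last target.

## Task

Set the block trimming sledge: swing the clamp lever off to its free stop, then advance the star wheel by pushing its spokes until the carriage's pointer stands exactly in line with the gauge finger, and swing the lever fully home again so that the carriage is locked there. Move the carriage only by the star wheel, without touching the carriage itself, and leave the things lying round the sledge where they are.

Things in the scene. Friction and masses are not known exactly. Their poses are not given: they have to be found in the camera images.
- sledge: fixed sledge frame: grey base plate, 16 mm high. Origin at bench level; y runs along the guide rods (the carriage's way), x away from the robot's side, z up. In mm in this frame: plate x -95..75, y -155..155; white rack housing under the wheel 66 high; clamp block at x -58, y 90, 58 high; nothing above 115. To the left stands a fixed microtome up to 370 high: keep clear of it
- carriage: the aluminium carriage, 82 x 70 mm, 48 mm high, carrying a wax block on a cassette between two jaws (61 mm high) and a steel rack strip 266 mm long along its near side; slides along the sledge's y on two guide rods, at most 105 mm towards +y from the start. Geared to the star wheel: 22 mm towards the sledge's +y per radian of wheel. Not to be touched
- carriage_pointer (a point): tip of the small pointer bar (3 mm wide) on the post at the carriage's far edge, 70 mm above the bench; it points away from the robot towards the gauge bar
- gauge_tip (a point): tip of the gauge finger (3 mm wide, 70 mm above the bench) that stands fixed on the bar along the sledge's far edge and points towards the carriage; its axes are parallel to the sledge's. It stands 55 to 90 mm on the +y side of the carriage pointer's start. The two tips are in line when they agree in the sledge's y; they then stand 3 mm apart, tip to tip
- wheel_hub (a point): centre of the star wheel, on its upright axis and in the plane of the spokes, 100 mm above the bench (sledge x -50, y -80 mm). Its frame turns with the wheel: its x axis lies along one of the five spokes, the others follow every 72 degrees. Spokes: level steel rods 10 mm thick, with black 18 mm balls centred 70 mm from the axis; hub 40 mm across, top 14 mm above the spokes
- star_wheel (a joint): angle of the star wheel, rad; 0 at the start, when one spoke lies along the sledge's +x; grows counter-clockwise seen from above, which sends the carriage to the sledge's +y. Stiff: about 0.13 N m, 2 to 3 N at a spoke; it stays where it is left. It is to be turned only after the lever has been freed. Stops at 4.75
- clamp_lever (a joint): angle of the clamp lever, rad: 0 = fully home (tight), 1.25 = free stop; grows counter-clockwise seen from above. At 0 the lever points from its pivot towards 130 degrees from the sledge's x axis (towards the robot and +y), at 1.25 towards 202 degrees. Friction about 0.22 N m (3 N at its end), stays where it is left
- lever_pivot (a point): the clamp lever's upright axis on the clamp block, at the height of the lever's arm, 81 mm above the bench
- lever_end (a point): centre of the 20 mm ball at the end of the black lever, 76 mm from its axis and 81 mm above the bench; the arm is a level rod 13 mm thick
- slide_box_b: bystander: grey slide box, 100 x 86 x 36 mm, at the right
- cassette_4: bystander: tissue cassette, 29 x 40 x 13 mm, at the near right
- cassette_5: bystander: tissue cassette, 28 x 40 x 13 mm, at the near right
- white_case: bystander: flat white slide mailer, 24 x 66 x 15 mm, near the bench's front edge
- timer: bystander: bench timer lying on its back, 62 x 62 x 23 mm, to the left
- stain_bottle: bystander: round bottle, 47 mm across, 92 mm high, behind the sledge

How it is judged (in metres and radians):
On the way, in this order (a step that is already met when the one before it is completed fails the run):
1. the clamp lever is swung to within 0.25 rad of its free stop, with the carriage not yet moved (less than 5 mm from its start) (value of joint clamp_lever above 1 rad and distance of carriage from where it was at the start of the episode below 0.005 m), for 0.1 s.
2. with the lever free, the carriage pointer is brought within 3 mm of the gauge finger's line (y of carriage_pointer in the frame of gauge_tip between -0.003 and 0.003 m and value of joint clamp_lever above 0.8 rad), for 0.2 s.
At the end, for the whole second after the job is handed in: the carriage pointer is in line with the gauge finger within 3 mm along the slide, the clamp lever is home within 0.15 rad of its tight stop, and the carriage is at rest (y of carriage_pointer in the frame of gauge_tip between -0.003 and 0.003 m and value of joint clamp_lever below 0.15 rad and linear speed of carriage below 0.003 m/s); the robot touches nothing.
It fails at once if the robot touched the carriage (more than 1 N) (contact force between any of the fingers, the arm and carriage above 1 N).
It fails at once if a bystander was moved more than 20 mm (distance of any of slide_box_b, cassette_4, cassette_5, white_case, timer, stain_bottle from where it was at the start of the episode above 0.02 m).
It also fails if it takes over 67 s, if anything falls off the work surface, if the arm or the gripper's body presses on something with over 40 N, if the wrist force passes 120 N, or if a joint passes its speed limit or range.

## Working session

There is one attempt and no reset: what is moved stays moved. The work goes in short steps, Python scripts to look and compute and a tool call to move; the robot and the scene stay as the last step left them, time stands still between calls to the robot, and variables do not carry over. Pictures are saved under pics/ and viewed, and the job is handed in when it is done.

Besides the shell and the picture viewer there is one more tool, called after "Emit:" by a JSON object that holds its "api" and its "payload". step_arm: Moves the arm, as the interface text tells. Scaled input: -1 to 1 covers 0.05 m each way for a shift and 0.12 rad each way for a turn. Its arguments: {"type":"object","properties":{"moves":{"type":"string"}},"required":["moves"]}

```bash
mkdir -p pics; ls; cat > h.py <<'E'
import numpy as np, cv2
from scipy.spatial.transform import Rotation as Ro
from cell import ctrl, get_image, nets
def K(p):
    f=200/np.tan(np.radians(p["vertical_fov"])/2); return f,p["cx"],p["cy"]
def proj(p,X):
    f,cx,cy=K(p); c=np.asarray(p["R"])@np.asarray(X,float)+np.asarray(p["t"]).ravel(); return np.array([cx+f*c[0]/c[2],cy+f*c[1]/c[2]])
def back(p,uv,z):
    f,cx,cy=K(p);R=np.asarray(p["R"]);t=np.asarray(p["t"]).ravel()
    C=-R.T@t; d=R.T@np.array([(uv[0]-cx)/f,(uv[1]-cy)/f,1]); return C+d*(z-C[2])/d[2]
def wristpose(p,s):
    T=np.eye(4);T[:3,:3]=Ro.from_euler('xyz',s["tool_rot"]).as_matrix();T[:3,3]=s["eef_pos"]
    M=T@np.asarray(p["T_tool_cam"]); R=M[:3,:3].T; p["R"]=R;p["t"]=-R@M[:3,3]; return p
E
python3 - <<'E'
from h import *
s=ctrl.read_state();print({k:np.round(v,3) for k,v in s.items()})
for n in ["scene","top"]:
    p=get_image(n);cv2.imwrite(f"pics/{n}0.png",p["color"]);print(n,p["vertical_fov"],p["cx"],p["cy"],np.round(-np.asarray(p["R"]).T@np.asarray(p["t"]).ravel()))
    for t in ["sledge","carriage","carriage_pointer","gauge_tip","wheel_hub","lever_pivot","lever_end"]:
        r=nets.place_of(p,t);print(t,[(np.round(d["position"],1).tolist(),round(d["conf"],2)) for d in r[:2]])
E
```

```text
pics
{'clock': np.float64(0.0), 'qpos': array([-1.177,  0.629,  0.038,  1.518, -0.027,  0.996, -0.02 ]), 'qd': array([ 0.002, -0.   ,  0.001,  0.   ,  0.   ,  0.001,  0.001]), 'tau': array([ 2.0000e-03, -5.6340e+01,  1.2260e+00, -1.9345e+01,  1.1000e-02,
        1.0000e-02, -0.0000e+00]), 'eef_pos': array([288.157, 581.942, 230.406]), 'tool_rot': array([-1.571,  0.002,  1.111]), 'force': array([-0.213,  0.485,  0.264]), 'torque': array([-0.021,  0.023, -0.075]), 'width': np.float64(85.436)}
scene 44.69275254852538 321.01163616971763 204.0689543936935 [-327.  489.  627.]
sledge [([560.0, -166.9, 1.9], 0.76)]
carriage [([568.2, -212.2, 2.6], 0.73), ([421.2, -45.2, 83.3], 0.33)]
carriage_pointer [([624.6, -198.0, 71.1], 0.64)]
gauge_tip [([610.9, -120.5, 71.8], 0.55)]
wheel_hub [([528.5, -262.0, 102.2], 0.61)]
lever_pivot [([487.3, -95.0, 83.3], 0.67)]
lever_end [([422.8, -47.8, 80.9], 0.48), ([368.0, -296.1, 1.9], 0.29)]
top 48.87997744395633 320.17361691791876 198.36255278154422 [ 492. -101. 1166.]
sledge [([558.5, -169.4, 1.5], 0.88)]
carriage [([571.3, -212.2, -0.8], 0.79)]
carriage_pointer [([623.5, -205.2, 72.3], 0.57)]
gauge_tip [([610.1, -118.3, 71.6], 0.52)]
wheel_hub [([528.2, -256.3, 102.7], 0.68), ([423.8, -46.4, 84.0], 0.56)]
lever_pivot [([487.4, -93.5, 82.2], 0.81)]
lever_end [([425.3, -47.9, 86.4], 0.57)]
```

View pics/scene0.png

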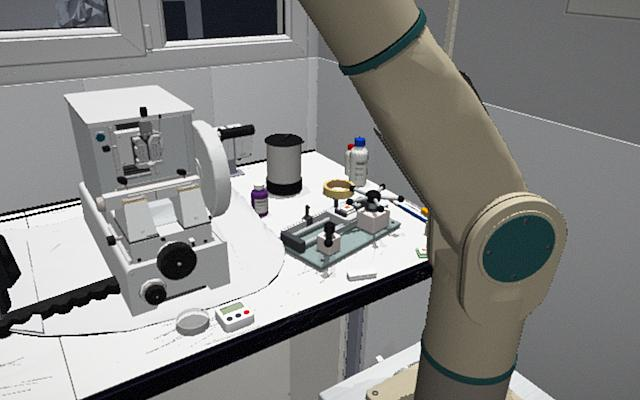

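View pics/top0.png

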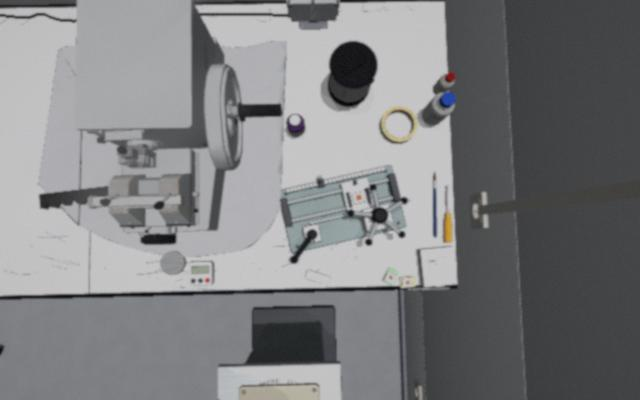

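The scene view shows the sledge at about (345,230) px: lever at (328,240), wheel hub at (375,200), microtome at its left. In the top view the lever runs from (312,232) to (294,260), the hub is at (380,215) and the gauge finger is at (320,182). The networks agree, giving a sledge yaw of about 11°. I'll lift, square the tool to the world axes and shut the fingers.

Emit:
{"api": "step_arm", "payload": {"moves": "0 -1 0 0 0 0 0; 0 -1 0 0 0 0 0; 0 -1 0 0 1 0 0; 0 -1 0 0 1 0 0; 0 -0.4 0 0 1 0 0; 0 0 0 0 1 0 0; 0 0 0 0 1 0 0; 0 0 0 0 1 0 0; 0 0 0 0 1 0 0; 0 0 0 0 1 0 0; 0 0 0 0 1 0 0; 0 0 0 0 0.26 0 0; 0 0 0 0 0 0 0"}}

```text
clock: 2.1
eef_pos: [288.3, 582.5, 451.3]
tool_rot: [-1.571, 0.0, 0.001]
force: [0.8, -0.0, -0.3]
width: 0.1
```

```bash
python3 - <<'E'
from h import *
p=get_image("wrist");print(np.round(p["T_tool_cam"],3),p["vertical_fov"])
# fit sledge pose from net points
S={"sledge":(0,0),"wheel_hub":(-50,-80),"lever_pivot":(-58,90)}
A=[];B=[]
import itertools
obs={"sledge":[(560,-166.9),(558.5,-169.4)],"wheel_hub":[(528.5,-262),(528.2,-256.3)],"lever_pivot":[(487.3,-95),(487.4,-93.5)]}
for k in S:
    for o in obs[k]: A.append(S[k]);B.append(o)
A=np.array(A,float);B=np.array(B)
M,_=cv2.estimateAffinePartial2D(A,B);print(M)
a=A-A.mean(0);b=B-B.mean(0);th=np.arctan2((a[:,0]*b[:,1]-a[:,1]*b[:,0]).sum(),(a*b).sum())
R=np.array([[np.cos(th),-np.sin(th)],[np.sin(th),np.cos(th)]]);t=B.mean(0)-R@A.mean(0);print(np.degrees(th),t)
for n,q in {"hub":(-50,-80),"pivot":(-58,90),"end0":(-58+76*np.cos(np.radians(130)),90+76*np.sin(np.radians(130))),"end1":(-58+76*np.cos(np.radians(202)),90+76*np.sin(np.radians(202)))}.items(): print(n,R@q+t)
E
```

```text
[[ 1.00000e+00  0.00000e+00 -1.00000e-03 -8.40000e-02]
 [ 1.00000e-03 -3.08000e-01  9.51000e-01 -1.42955e+02]
 [-0.00000e+00 -9.51000e-01 -3.08000e-01  7.84930e+01]
 [ 0.00000e+00  0.00000e+00  0.00000e+00  1.00000e+00]] 63.590496347706406
[[ 9.58130878e-01 -1.92820653e-01  5.59932946e+02]
 [ 1.92820653e-01  9.58130878e-01 -1.69501210e+02]]
11.66770896311098 [ 560.91358124 -169.83398251]
hub [ 528.12556513 -258.29270735]
pivot [485.91085363 -93.42331015]
end0 [426.2944056  -46.28649731]
end1 [ 422.65858504 -135.5558453 ]
```

Emit:
{"api": "step_arm", "payload": {"moves": "0.24 0 -0.98 0 0 0 0; 0.24 0 -0.98 0 0 0 0; 0.24 0 -0.98 0 0 0 0; 0.24 0 -0.98 0 0 0 0; 0.24 0 -0.98 0 0 0 0; 0.24 0 -0.98 0 0 0 0; 0.24 0 -0.98 0 0 0 0; 0.24 0 -0.98 0 0 0 0; 0.24 0 -0.98 0 0 0 0; 0.24 0 -0.98 0 0 0 0; 0.24 0 -0.98 0 0 0 0; 0.24 0 -0.98 0 0 0 0; 0 0 0 0 0 0 0"}}

```text
clock: 3.45
eef_pos: [431.4, -8.0, 452.2]
tool_rot: [-1.574, -0.002, -0.011]
force: [0.5, 0.4, 0.5]
width: -0.1
```

```bash
python3 - <<'E'
from h import *
s=ctrl.read_state();p=wristpose(get_image("wrist"),s);cv2.imwrite("pics/w1.png",p["color"])
q=dict(p)
for t in ["sledge","wheel_hub","lever_pivot","lever_end","carriage_pointer","gauge_tip"]:
    try: r=nets.place_of(p,t);print(t,[(np.round(d["position"],1).tolist(),round(d["conf"],2)) for d in r[:2]])
    except Exception as e: print(e)
for n,X in {"hub":(528,-258,100),"piv":(486,-93.5,81),"end":(426,-46,81)}.items(): print(n,proj(p,X))
print(s["eef_pos"],s["qpos"])
E
```

```text
sledge [([558.1, -167.7, -0.0], 0.69)]
wheel_hub [([527.5, -255.1, 97.2], 0.62)]
lever_pivot [([484.0, -94.0, 80.2], 0.95)]
lever_end [([426.0, -50.6, 77.7], 0.82)]
carriage_pointer [([622.3, -200.2, 69.8], 0.64)]
gauge_tip [([526.3, -250.2, 96.7], 0.63), ([609.4, -121.4, 68.7], 0.46)]
hub [371.87392875 291.30218254]
piv [349.05869465 199.99180054]
end [312.76834813 172.57905104]
[431.42366182  -7.98675348 452.16363384] [-0.63272567  0.11932232  0.67329043  1.71704278 -0.07343671  1.32913892
  0.04336636]
```

View pics/w1.png

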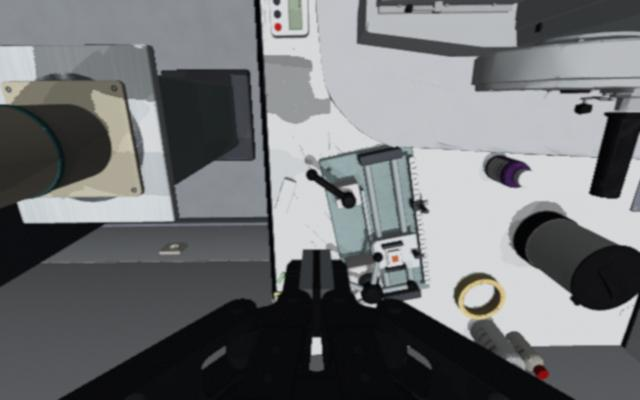

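The wrist view agrees: lever ball at (312,174) px and pivot at (349,200), both matching the projected positions. Next I'll descend on the +y side of the lever.

Emit:
{"api": "step_arm", "payload": {"moves": "0.6 -0.7 -0.4 0 0 0 0; 0 1 0 0 0 0 0; 0 1 0 0 0 0 0; 0 1 0 0 0 0 0; 0 1 0 0 0 0 0; 0 1 0 0 0 0 0; 0 1 0 0 0 0 0; 0 1 0 0 0 0 0; 0 0.9 0 0 0 0 0; 0 0 0 0 0 0 0; 0 0 0 0 0 0 0"}}

```text
clock: 4.9
eef_pos: [460.9, -19.9, 91.4]
tool_rot: [-1.571, 0.001, 0.001]
force: [1.1, -0.1, 0.4]
width: 0.3
```

Emit:
{"api": "step_arm", "payload": {"moves": "0 0.34 0 0 0 0 0; -0.08 0 -0.18 0 0 0 0; -0.08 0 -0.18 0 0 0 0; -0.12 0 -0.09 0 0 0 0; -0.12 0 -0.09 0 0 0 0; -0.11 0 -0.13 0 0 0 0; -0.11 0 -0.13 0 0 0 0; -0.07 0 -0.15 0 0 0 0; -0.07 0 -0.15 0 0 0 0; -0.03 0 -0.17 0 0 0 0; -0.03 0 -0.17 0 0 0 0; 0 0 -0.13 0 0 0 0; 0 0 -0.13 0 0 0 0; 0 0 0 0 0 0 0"}}

```text
clock: 6.3
eef_pos: [418.8, -106.4, 74.0]
tool_rot: [-1.571, 0.002, -0.002]
force: [-2.0, 0.6, 0.2]
width: -0.1
```

```bash
cat > look.py <<'E'
import sys
from h import *
n=sys.argv[1]
p=get_image("top");cv2.imwrite(f"pics/{n}.png",cv2.resize(p["color"][140:300,250:470],None,fx=3.6,fy=3.6,interpolation=cv2.INTER_CUBIC))
for t in sys.argv[2:]:
    r=nets.place_of(p,t);print(t,[(np.round(d["position"],1).tolist(),round(d["conf"],2)) for d in r[:2]])
E
python3 look.py t1 lever_end lever_pivot carriage
```

```text
lever_end []
lever_pivot [([485.8, -97.5, 80.5], 0.97)]
carriage [([572.4, -210.0, -1.7], 0.74)]
```

View pics/t1.png

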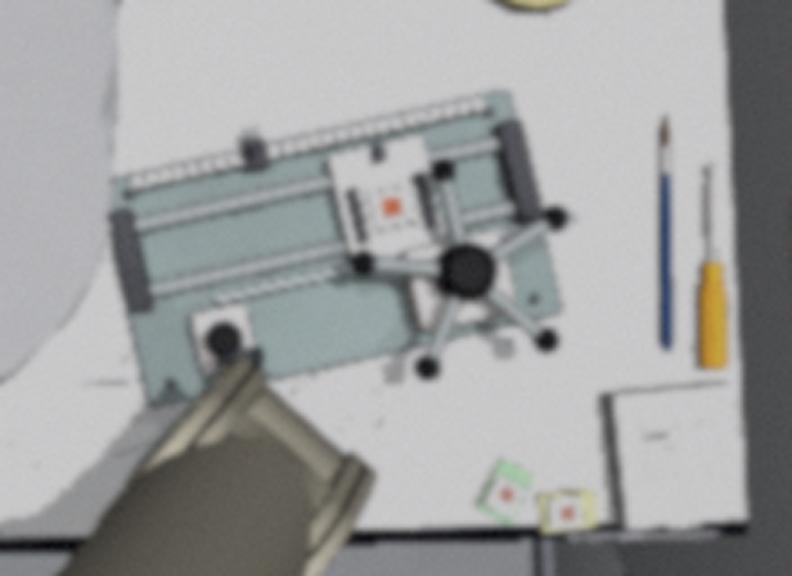

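Emit:
{"api": "step_arm", "payload": {"moves": "0 0 0.4 0 0 0 0; 0 -1 0 0 0 0 0; 0 -1 0 0 0 0 0; 0 -1 0 0 0 0 0; 0.6 -0.5 0 0 0 0 0; 0.6 0 0 0 0 0 0; 0 0 0 0 0 0 0"}}

```text
clock: 7.2
eef_pos: [484.4, -84.9, 250.3]
tool_rot: [-1.573, -0.006, 0.003]
force: [-1.3, 0.7, -0.2]
width: 0.1
```

```bash
cat > lookw.py <<'E'
import sys
from h import *
n=sys.argv[1]
s=ctrl.read_state();p=wristpose(get_image("wrist"),s);cv2.imwrite(f"pics/{n}.png",p["color"]);np.savez(f"{n}.npz",color=p["color"],R=p["R"],t=p["t"],cx=p["cx"],cy=p["cy"],vertical_fov=p["vertical_fov"])
for t in sys.argv[2:]:
    r=nets.place_of(p,t);print(t,[(np.round(d["position"],1).tolist(),round(d["conf"],2),np.round(proj(p,d["position"]))) for d in r[:2]])
print(s["eef_pos"],s["clock"])
E
python3 lookw.py w2 lever_end lever_pivot carriage_pointer gauge_tip wheel_hub
```

```text
lever_end [([421.7, -128.3, 76.5], 0.76, array([256., 220.])), ([367.3, -294.7, 2.5], 0.66, array([233., 310.]))]
lever_pivot []
carriage_pointer [([623.0, -199.3, 68.7], 0.9, array([436., 275.]))]
gauge_tip [([610.0, -120.5, 69.1], 0.87, array([433., 210.]))]
wheel_hub []
[484.38656834 -84.94395613 250.28881376] 7.2
```

View pics/w2.png

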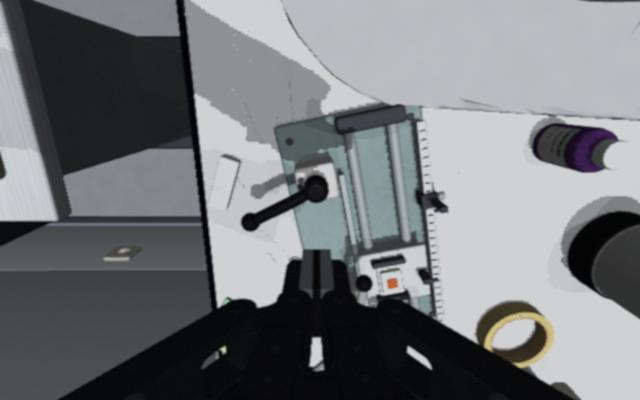

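```bash
python3 - <<'E'
from h import *
p=dict(np.load("w2.npz"))
piv=back(p,(316,189),85);e=back(p,(249.5,222),81);print(piv,e,np.degrees(np.arctan2(*(e-piv)[[1,0]])))
c=p["color"][180:300,390:470];cv2.imwrite("pics/w2z.png",cv2.resize(c,None,fx=5,fy=5,interpolation=cv2.INTER_CUBIC))
E
```

```text
[485.01330453 -92.55468084  85.        ] [ 416.18366786 -129.24047018   81.        ] -151.94264811443307
```

View pics/w2z.png

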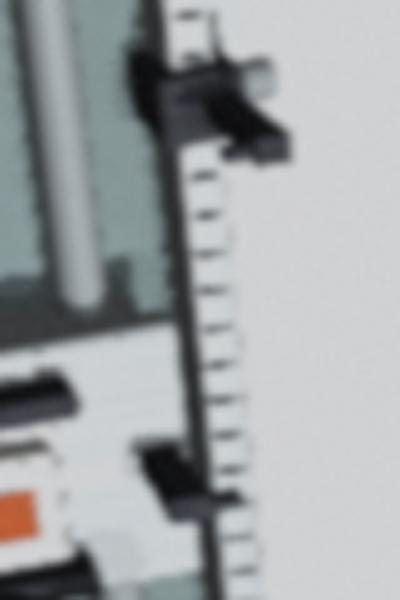

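```bash
python3 - <<'E'
from h import *
p=dict(np.load("w2.npz"))
g=back(p,(434.5,210.5),70);q=back(p,(438,279.5),70);d=g-q
for th in (11.2,11.7,12.2):
    a=np.radians(th);print(g,q,th,"dx",d[0]*np.cos(a)+d[1]*np.sin(a),"dy",-d[0]*np.sin(a)+d[1]*np.cos(a))
c=np.array([623,-199.3]);gg=np.array([610,-120.5]);d=gg-c;a=np.radians(11.7);print(-d[0]*np.sin(a)+d[1]*np.cos(a))
hub=np.array([527.5,-257.5]);
import math
for ph in range(264,264+260,15):
    r=math.radians(ph);print(ph,np.round(hub+50*np.array([math.cos(r),math.sin(r)]),1))
E
```

```text
[ 611.26933345 -120.37832776   70.        ] [ 625.05031322 -204.14315704   70.        ] 11.2 dx 2.7514841169048516 dy 84.84628077990187
[ 611.26933345 -120.37832776   70.        ] [ 625.05031322 -204.14315704   70.        ] 11.7 dx 3.4917934299515174 dy 84.81903916969394
[ 611.26933345 -120.37832776   70.        ] [ 625.05031322 -204.14315704   70.        ] 12.2 dx 4.2318368294094615 dy 84.78533826126295
79.79899231662982
264 [ 522.3 -307.2]
279 [ 535.3 -306.9]
294 [ 547.8 -303.2]
309 [ 559.  -296.4]
324 [ 568.  -286.9]
339 [ 574.2 -275.4]
354 [ 577.2 -262.7]
369 [ 576.9 -249.7]
384 [ 573.2 -237.2]
399 [ 566.4 -226. ]
414 [ 556.9 -217. ]
429 [ 545.4 -210.8]
444 [ 532.7 -207.8]
459 [ 519.7 -208.1]
474 [ 507.2 -211.8]
489 [ 496.  -218.6]
504 [ 487.  -228.1]
519 [ 480.8 -239.6]
```

The lever is free at about 1.16 rad, and the pointer–gauge gap is about 83–85 mm (about 3.8 rad of wheel). Next I'll go above the gap between the spokes at 228° and 300°.

Emit:
{"api": "step_arm", "payload": {"moves": "0.15 0 -0.9 0 0 0 0; 0.15 0 -0.9 0 0 0 0; 0.15 0 -0.9 0 0 0 0; 0.15 0 -0.9 0 0 0 0; 0.15 0 -0.85 0 0 0 0; 0 0 0 0 0 0 0; 0 0 0 0 0 0 0"}}

```text
clock: 8.2
eef_pos: [516.0, -308.6, 248.5]
tool_rot: [-1.57, 0.001, -0.003]
force: [0.7, 0.6, 0.2]
width: 0.2
```

```bash
python3 lookw.py w3 wheel_hub star_wheel; python3 -c "
from h import *
s=ctrl.read_state();print(s['eef_pos'],s['tool_rot'])"
```

```text
wheel_hub [([528.2, -256.4, 94.7], 0.85, array([330., 129.]))]
[ 516.96435641 -306.05349613  248.61038256] [-1.56876430e+00  9.54034562e-04  6.49072256e-04]Traceback (most recent call last):
  File "lookw.py", line 6, in <module>
    r=nets.place_of(p,t);print(t,[(np.round(d["position"],1).tolist(),round(d["conf"],2),np.round(proj(p,d["position"]))) for d in r[:2]])
ValueError: it knows: carriage, carriage_pointer, cassette, gauge_tip, lever_end, lever_pivot, sledge, slide_box, stain_bottle, timer, wheel_hub, white_case
```

View pics/w3.png

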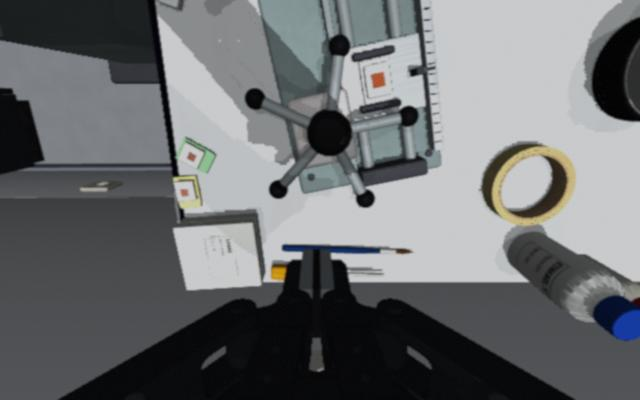

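The hub is at (329,131) px with five spokes; the gap between the balls at (278,189) and (366,198) lies ahead of the fingers. Descending into that gap.

Emit:
{"api": "step_arm", "payload": {"moves": "0.12 0.8 0 0 0 0 0; 0 0.8 0 0 0 0 0; 0 0.8 0 0 0 0 0; 0 0.8 0 0 0 0 0; 0 0 0 0 0 0 0; 0 0 0 0 0 0 0"}}

```text
clock: 8.9
eef_pos: [523.5, -306.5, 89.6]
tool_rot: [-1.57, 0.001, 0.001]
force: [-0.5, -0.3, 1.3]
width: 0.2
```

Emit:
{"api": "step_arm", "payload": {"moves": "0.24 0.04 -0.01 0 0 0 0; 0.25 0 0.07 0 0 0 0; 0.22 0 0.14 0 0 0 0; 0.18 0 0.19 0 0 0 0; 0.12 0 0.23 0 0 0 0; 0.06 0 0.25 0 0 0 0; -0.01 0 0.26 0 0 0 0; -0.07 0 0.25 0 0 0 0; -0.14 0 0.22 0 0 0 0; -0.19 0 0.18 0 0 0 0; 0 0 0 0 0 0 0"}}

```text
clock: 10.0
eef_pos: [555.9, -214.8, 87.2]
tool_rot: [-1.567, 0.001, 0.002]
force: [0.2, 0.2, -0.6]
width: -0.1
```

```bash
python3 lookw.py w4 carriage_pointer gauge_tip wheel_hub; python3 look.py t4 carriage_pointer gauge_tip
```

```text
carriage_pointer [([613.0, -146.8, 66.9], 0.78, array([433., 121.]))]
gauge_tip [([611.8, -120.9, 70.7], 0.82, array([439.,  63.]))]
wheel_hub [([611.1, -120.9, 70.1], 0.68, array([437.,  63.]))]
[ 555.87556961 -214.77702329   87.1626592 ] 10.0
carriage_pointer [([613.9, -149.7, 73.5], 0.61)]
gauge_tip [([609.8, -122.3, 72.1], 0.62)]
```

View pics/w4.png

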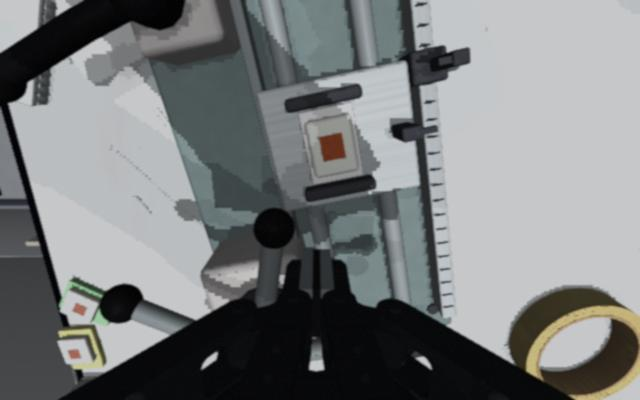

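View pics/t4.png

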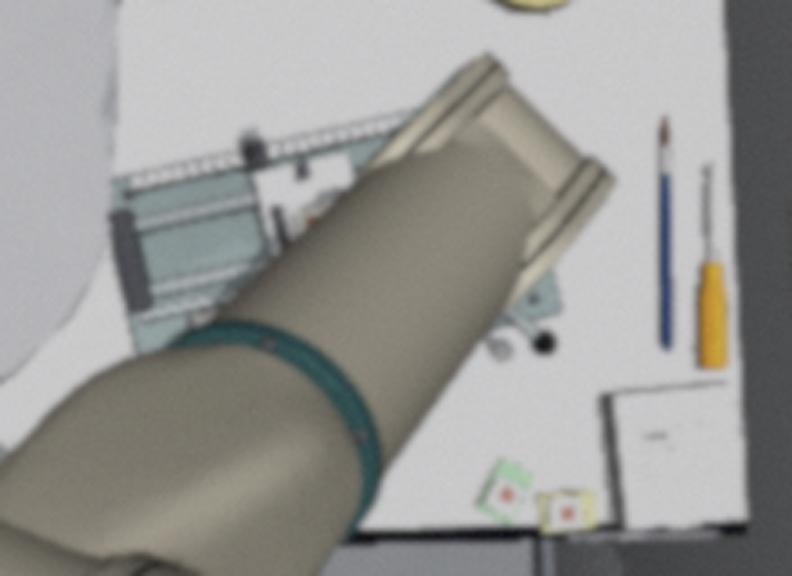

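```bash
cat > zoom.py <<'E'
import sys
from h import *
n=sys.argv[1];x0,x1,y0,y1,f=map(int,sys.argv[2:7])
p=dict(np.load(n+".npz"));cv2.imwrite(f"pics/{n}z{x0}.png",cv2.resize(p["color"][y0:y1,x0:x1],None,fx=f,fy=f,interpolation=cv2.INTER_CUBIC))
E
cat > gap.py <<'E'
import sys
from h import *
n=sys.argv[1];v=list(map(float,sys.argv[2:6]))
p=dict(np.load(n+".npz"));g=back(p,v[:2],70);q=back(p,v[2:],70);d=g-q;a=np.radians(11.7)
print(g,q,"dx",d[0]*np.cos(a)+d[1]*np.sin(a),"dy",-d[0]*np.sin(a)+d[1]*np.cos(a))
E
python3 zoom.py w4 380 480 30 150 5
```

```text
(no output)
```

View pics/w4z380.png

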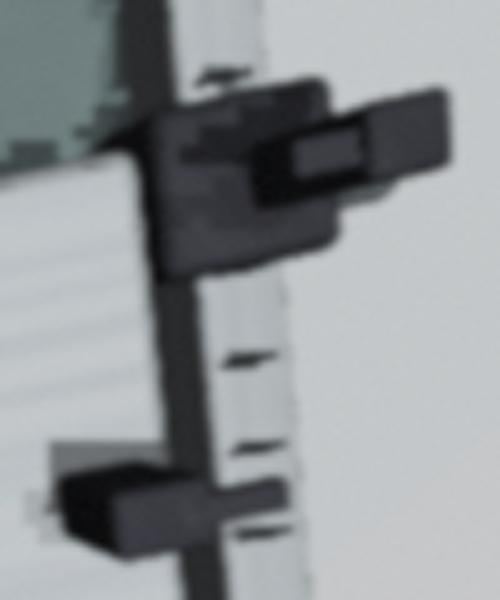

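```bash
python3 gap.py w4 438 62 437.4 129
```

```text
[ 611.31745789 -120.43928346   70.        ] [ 614.52874549 -150.46265509   70.        ] dx 2.943792265204012 dy 30.05077868190695
```

Emit:
{"api": "step_arm", "payload": {"moves": "-0.21 0 0.09 0 0 0 0; -0.25 0 0.06 0 0 0 0; -0.26 0 -0.01 0 0 0 0; -0.25 0 -0.07 0 0 0 0; -0.11 0 -0.06 0 0 0 0; 0 0 0 0 0 0 0; 0 0 0 0 0 0 0"}}

```text
clock: 11.05
eef_pos: [501.6, -218.4, 86.9]
tool_rot: [-1.57, 0.001, -0.001]
force: [-0.1, -0.3, 0.3]
width: -0.3
```

```bash
python3 lookw.py w5 carriage_pointer gauge_tip; python3 zoom.py w5 400 560 0 120 5
```

```text
carriage_pointer [([603.6, -122.6, 69.0], 0.89, array([540.,  58.]))]
gauge_tip [([608.5, -120.0, 68.5], 0.91, array([551.,  52.]))]
[ 501.61484863 -218.41632906   86.89317578] 11.05
```

View pics/w5z400.png

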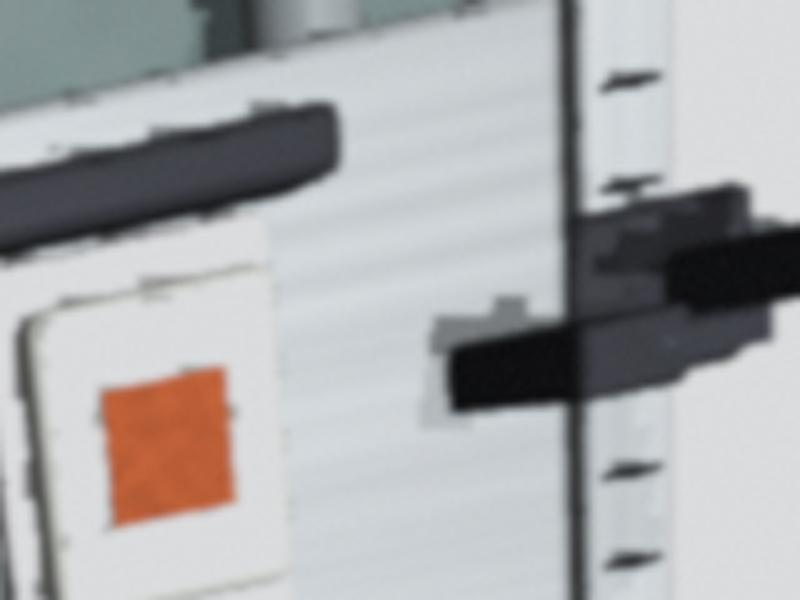

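View pics/w5.png

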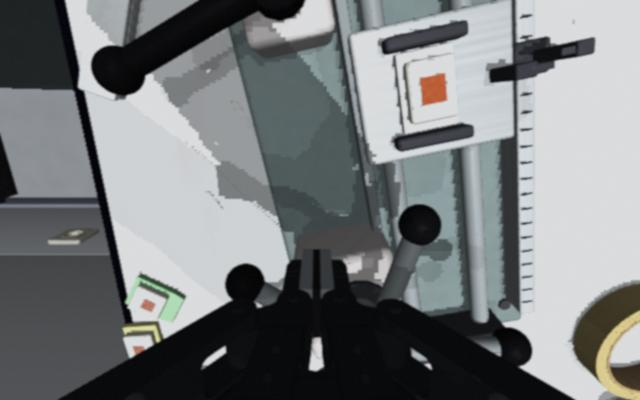

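```bash
python3 zoom.py w5 485 605 25 95 6
```

```text
(no output)
```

View pics/w5z485.png

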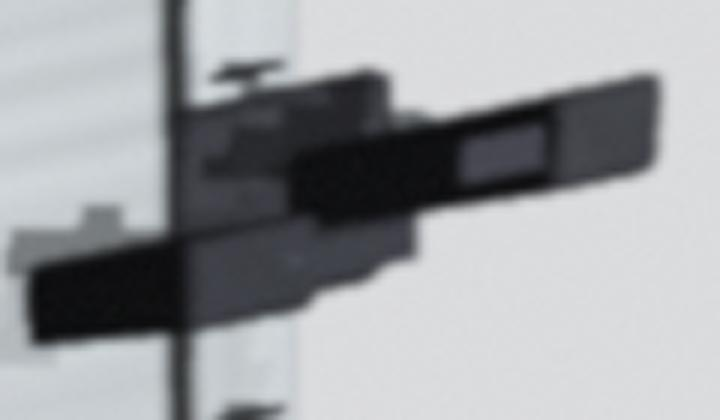

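```bash
python3 gap.py w5 561.3 52.2 553.7 65.2;python3 - <<'E'
from h import *
p=dict(np.load("w5.npz"));print(proj(p,(611.3,-120.4,70)))
E
```

```text
[ 612.28939789 -120.34362341   70.        ] [ 610.08295439 -125.76851019   70.        ] dx 3.260697925255091 dy 4.8647341768423
[559.07808889  52.33960283]
```

Emit:
{"api": "step_arm", "payload": {"moves": "-0.07 0 -0.06 0 0 0 0; -0.07 0 -0.06 0 0 0 0; 0 0 0 0 0 0 0; 0 0 0 0 0 0 0"}}

```text
clock: 11.6
eef_pos: [494.8, -224.5, 87.1]
tool_rot: [-1.571, 0.001, -0.001]
force: [1.1, 0.7, -0.4]
width: 0.0
```

```bash
python3 lookw.py w6 carriage_pointer gauge_tip; python3 zoom.py w6 485 605 25 95 6
```

```text
carriage_pointer [([606.4, -118.2, 68.3], 0.57, array([564.,  33.])), ([367.9, -296.7, 1.6], 0.33, array([161., 292.]))]
gauge_tip [([610.3, -120.8, 70.6], 0.85, array([576.,  38.]))]
[ 494.84484745 -224.53827309   87.11879279] 11.6
```

View pics/w6z485.png

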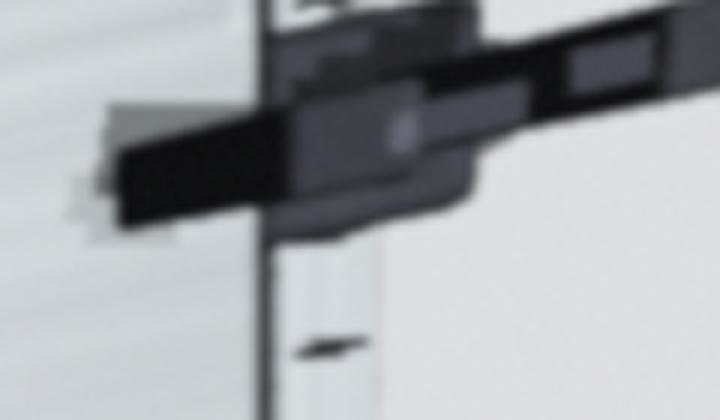

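```bash
python3 gap.py w6 579.8 36.7 573 41.7
```

```text
[ 612.47305904 -120.11150237   70.        ] [ 609.93327753 -122.12961362   70.        ] dx 2.8962593126108156 dy 1.4611451472822927
```

Emit:
{"api": "step_arm", "payload": {"moves": "-0.05 0 -0.06 0 0 0 0; 0 0 0 0 0 0 0; 0 0 0 0 0 0 0"}}

```text
clock: 12.05
eef_pos: [492.8, -227.3, 87.1]
tool_rot: [-1.571, 0.0, -0.0]
force: [1.1, 1.1, 0.1]
width: 0.1
```

```bash
python3 lookw.py w7 ; python3 zoom.py w7 500 620 10 80 6
```

```text
[ 492.76771448 -227.30958295   87.12713704] 12.05
```

View pics/w7z500.png

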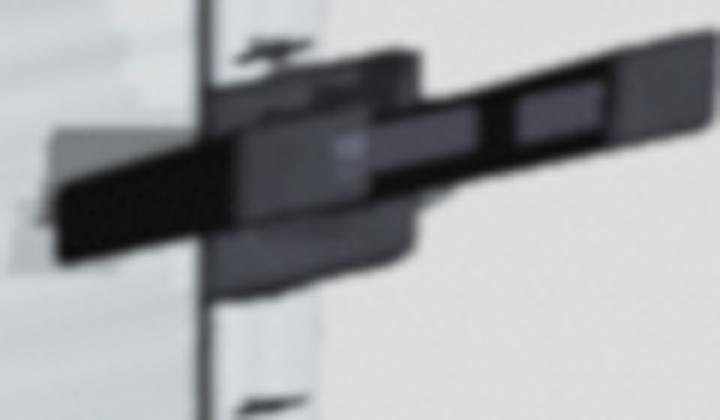

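```bash
python3 gap.py w7 585.8 29.7 579.5 31.8
```

```text
[ 612.37254577 -120.01118512   70.        ] [ 609.78642115 -120.84677986   70.        ] dx 2.701840208221496 dy 0.29380020757456626
```

In line: tips 2.7 mm apart in x and 0.3 mm off in y. Now I'll back off from the spoke, lift clear, check again, and go round to the lever's other side.

Emit:
{"api": "step_arm", "payload": {"moves": "0.1 0 0.1 0 0 0 0; 0 -0.8 0 0 0 0 0; 0 -0.9 0 0 0 0 0; 0 -0.9 0 0 0 0 0; -0.45 0 0.65 0 0 0 0; -0.47 0 0.65 0 0 0 0; 0 0 0 0 0 0 0; 0 0 0 0 0 0 0"}}

```text
clock: 12.9
eef_pos: [451.8, -156.5, 217.3]
tool_rot: [-1.571, -0.0, 0.001]
force: [0.3, -0.4, -0.1]
width: 0.1
```

```bash
python3 lookw.py w8 lever_end lever_pivot carriage_pointer gauge_tip
```

```text
lever_end [([422.7, -131.6, 79.6], 0.74, array([283., 162.]))]
lever_pivot [([484.8, -92.6, 79.3], 0.84, array([356., 116.]))]
carriage_pointer [([606.7, -116.3, 67.7], 0.9, array([489., 143.]))]
gauge_tip [([610.7, -121.0, 73.0], 0.68, array([495., 149.]))]
[ 451.76286761 -156.46120047  217.33062594] 12.9
```

View pics/w8.png

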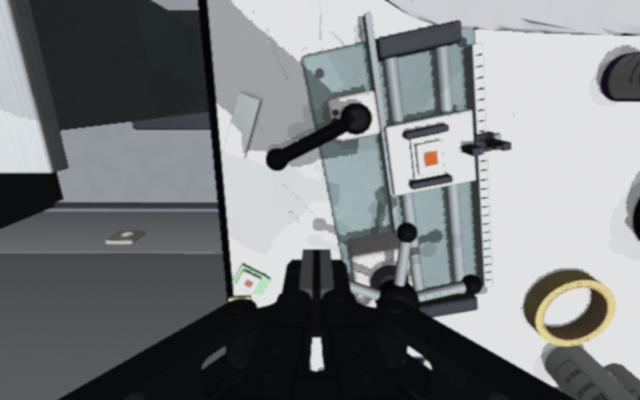

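The lever is at (277,160)–(356,118) px, still free, and the pointer and gauge still meet near (487,145). Descending on the lever's −y side and swinging it home.

Emit:
{"api": "step_arm", "payload": {"moves": "0 0.95 0 0 0 0 0; 0 0.95 0 0 0 0 0; 0 0.95 0 0 0 0 0; 0 0 0 0 0 0 0; 0 0 0 0 0 0 0"}}

```text
clock: 13.65
eef_pos: [451.5, -158.2, 74.6]
tool_rot: [-1.571, 0.002, -0.002]
force: [1.2, 0.7, 0.4]
width: 0.3
```

Emit:
{"api": "step_arm", "payload": {"moves": "-0.07 0 0.15 0 0 0 0; -0.07 0 0.15 0 0 0 0; -0.1 0 0.11 0 0 0 0; -0.1 0 0.11 0 0 0 0; -0.08 0 0.15 0 0 0 0; -0.08 0 0.15 0 0 0 0; -0.04 0 0.16 0 0 0 0; -0.04 0 0.16 0 0 0 0; 0 0 0.17 0 0 0 0; 0 0 0.17 0 0 0 0; 0.02 0 0.1 0 0 0 0; 0.02 0 0.1 0 0 0 0; 0 0 0 0 0 0 0; 0 0 0 0 0 0 0"}}

```text
clock: 15.05
eef_pos: [424.1, -72.1, 74.4]
tool_rot: [-1.569, 0.002, 0.001]
force: [0.1, -0.3, 0.3]
width: 0.2
```

```bash
python3 lookw.py w9 lever_end lever_pivot
```

```text
lever_end [([427.0, -49.7, 76.6], 0.69, array([323., 224.]))]
lever_pivot [([482.7, -96.9, 80.1], 0.62, array([433., 314.]))]
[424.10178587 -72.06545828  74.41029231] 15.05
```

View pics/w9.png

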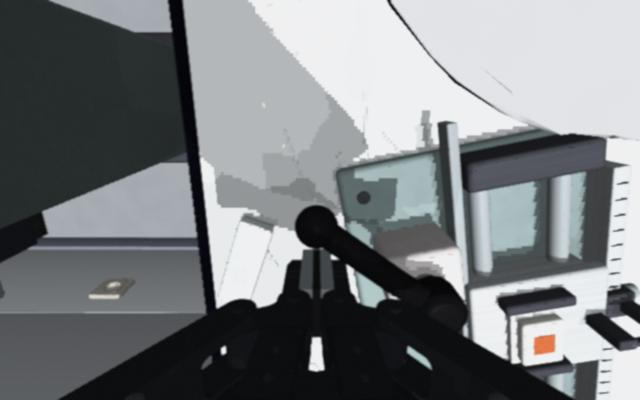

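Emit:
{"api": "step_arm", "payload": {"moves": "0.02 0 0.06 0 0 0 0; 0.03 0 0.05 0 0 0 0; 0 0 0 0 0 0 0; 0 0 0 0 0 0 0"}}

```text
clock: 15.6
eef_pos: [425.8, -70.0, 74.4]
tool_rot: [-1.574, 0.002, -0.003]
force: [-3.8, -8.3, 0.6]
width: 0.0
```

```bash
python3 lookw.py w10 lever_end lever_pivot; python3 - <<'E'
from h import *
p=dict(np.load("w9.npz"))
e=back(p,(316,227),81);v=back(p,(440,305),85);print(e,v,np.degrees(np.arctan2(*(e-v)[[1,0]])))
E
```

```text
lever_end [([431.2, -47.0, 76.0], 0.67, array([328., 222.]))]
lever_pivot [([483.4, -96.4, 80.9], 0.61, array([431., 317.]))]
[425.84500392 -70.00420252  74.43268135] 15.6
[423.85063532 -49.50610094  81.        ] [483.42068524 -88.08839786  85.        ] 147.06969938468856
```

View pics/w10.png

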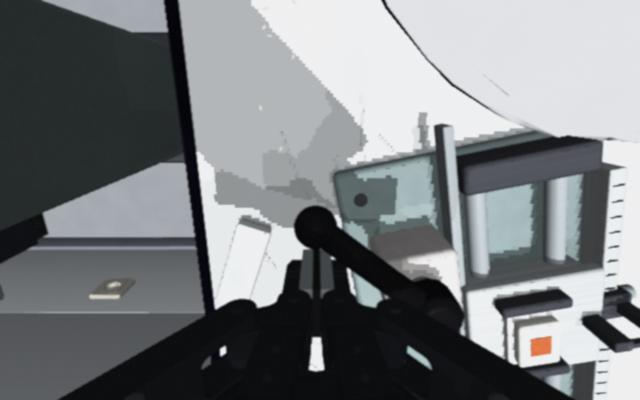

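The force rose to 9 N and the fingers stalled, so the lever is on its stop. I'll back away, lift and check.

Emit:
{"api": "step_arm", "payload": {"moves": "-0.1 0 -0.3 0 0 0 0; 0 -1 0 0 0 0 0; 0 -1 0 0 0 0 0; 0 -1 0 0 0 0 0; 0.9 -0.3 0 0 0 0 0; 0.9 0 0 0 0 0 0; 0.9 0 0 0 0 0 0; 0 0 0 0 0 0 0; 0 0 0 0 0 0 0"}}

```text
clock: 16.65
eef_pos: [557.1, -82.1, 238.8]
tool_rot: [-1.571, 0.002, 0.001]
force: [-0.2, -0.1, -0.7]
width: -0.4
```

```bash
python3 lookw.py w11 lever_end lever_pivot carriage_pointer gauge_tip; python3 -c "
from h import *
p=dict(np.load('w11.npz'))
for X in [(611.3,-120.4,70),(486,-93.5,81),(426.3,-46.3,81)]: print(proj(p,X))"
```

```text
lever_end [([429.1, -50.3, 75.7], 0.88, array([182., 150.]))]
lever_pivot [([482.0, -96.7, 80.2], 0.57, array([240., 198.]))]
carriage_pointer [([606.1, -114.2, 69.5], 0.74, array([364., 211.]))]
gauge_tip [([610.9, -118.7, 71.2], 0.88, array([369., 216.]))]
[557.14061479 -82.12571859 238.81176425] 16.65
[369.30141065 217.17159049]
[243.67633012 194.9990192 ]
[175.95160721 146.1723908 ]
```

View pics/w11.png

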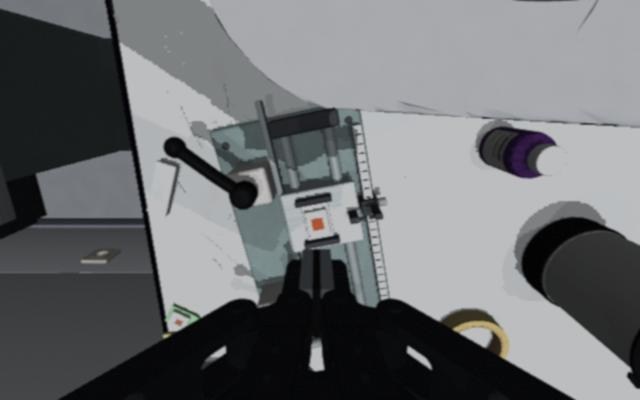

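Emit:
{"api": "step_arm", "payload": {"moves": "0.3 0 -0.9 0 0 0 0; 0.3 0.7 -0.9 0 0 0 0; 0 0.7 -0.2 0 0 0 0; 0 0 0 0 0 0 0; 0 0 0 0 0 0 0"}}

```text
clock: 17.4
eef_pos: [584.4, -175.2, 175.1]
tool_rot: [-1.57, 0.001, -0.001]
force: [0.4, -0.2, 0.3]
width: -0.2
```

```bash
python3 lookw.py w12 carriage_pointer gauge_tip;python3 - <<'E'
from h import *
p=dict(np.load("w11.npz"))
e=back(p,(175,147),81);v=back(p,(242.5,195),87);print(e,v,np.degrees(np.arctan2(*(e-v)[[1,0]])))
p=dict(np.load("w12.npz"));u=proj(p,(611,-120.4,70)).astype(int);print(u)
y=max(u[1]-35,0);x=u[0]-60
cv2.imwrite("pics/w12z.png",cv2.resize(p["color"][y:y+70,x:x+120],None,fx=6,fy=6,interpolation=cv2.INTER_CUBIC));print(x,y)
E
```

```text
carriage_pointer [([607.8, -115.0, 67.0], 0.78, array([347., 123.]))]
gauge_tip [([607.5, -124.4, 70.0], 0.78, array([347., 136.]))]
[ 584.39556659 -175.24852536  175.05990121] 17.4
[425.31258575 -47.06646153  81.        ] [486.29909362 -91.71054185  87.        ] 143.7946754455208
[351 131]
291 96
```

View pics/w12z.png

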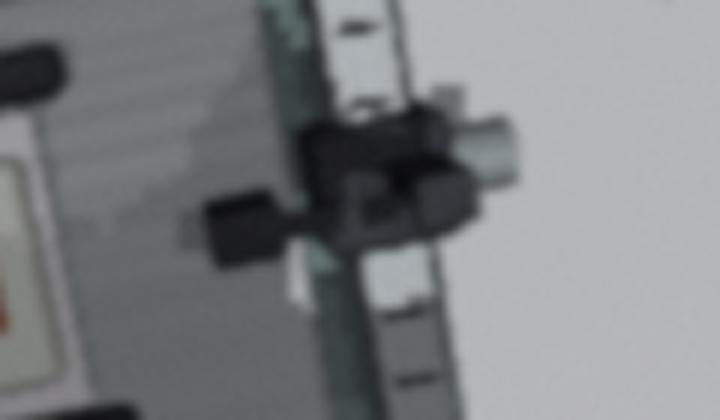

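```bash
python3 - <<'E'
from h import *
p=dict(np.load("w12.npz"))
c=p["color"][110:150,315:385].astype(float);c=np.clip((c/110),0,1)**0.6*255
cv2.imwrite("pics/w12e.png",cv2.resize(c.astype(np.uint8),None,fx=11,fy=11,interpolation=cv2.INTER_CUBIC))
E
```

```text
(no output)
```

View pics/w12e.png

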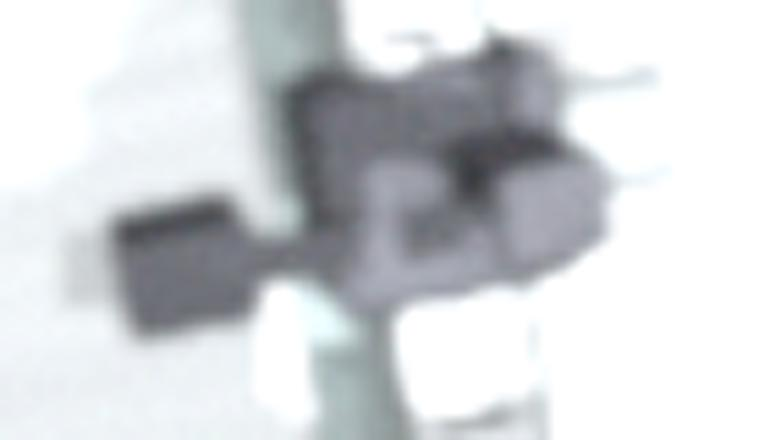

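The straight-down view is too dark to judge, so I'll repeat the oblique viewpoint that read well, keeping above the wheel.

Emit:
{"api": "step_arm", "payload": {"moves": "-0.9 0 -0.5 0 0 0 0; -0.9 0 -0.5 0 0 0 0; 0 0.8 0 0 0 0 0; 0 0 0 0 0 0 0; 0 0 0 0 0 0 0"}}

```text
clock: 18.05
eef_pos: [498.9, -223.3, 135.9]
tool_rot: [-1.57, -0.001, 0.002]
force: [0.1, -0.5, -0.5]
width: 0.0
```

```bash
python3 lookw.py w13;python3 - <<'E'
from h import *
p=dict(np.load("w13.npz"));u=proj(p,(611,-120.4,70)).astype(int)
y=max(u[1]-35,0);x=u[0]-60
cv2.imwrite("pics/w13z.png",cv2.resize(p["color"][y:y+70,x:x+120],None,fx=6,fy=6,interpolation=cv2.INTER_CUBIC));print(x,y)
E
```

```text
[ 498.92048063 -223.27025951  135.87711222] 18.05
445 20
```

View pics/w13z.png

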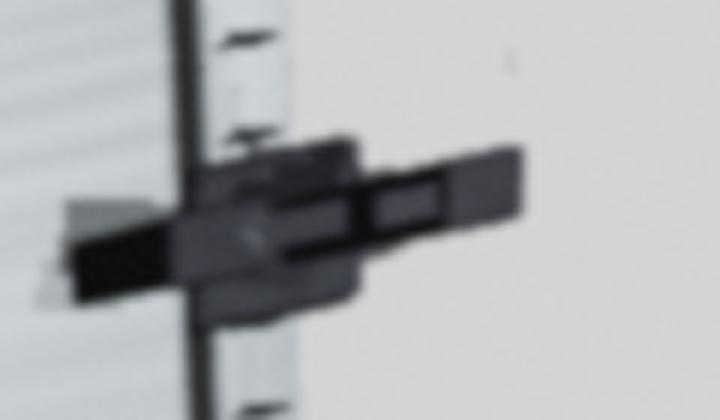

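Still in line: pointer tip (347,215), finger tip (377,206) in the zoom, on one slope. I'll lift clear and hand in.

Emit:
{"api": "step_arm", "payload": {"moves": "0 -1 0 0 0 0 0; 0 -0.6 0 0 0 0 0; 0 0 0 0 0 0 0; 0 0 0 0 0 0 0; 0 0 0 0 0 0 0"}}

```text
clock: 18.6
eef_pos: [497.9, -223.4, 214.7]
tool_rot: [-1.57, 0.0, 0.001]
force: [0.2, -1.0, -0.6]
width: -0.2
```

```bash
python3 gap.py w13 508.1 54.4 502.8 55.8; python3 -c "
from h import *
s=ctrl.read_state();print(s['force'],s['eef_pos']);print(ctrl.finish_job())"
```

```text
[ 612.32226113 -119.94576727   70.        ] [ 609.31771319 -120.71159942   70.        ] dx 3.0974229073473905 dy 0.14063615169668442
[ 0.1798604 -0.9535012 -0.5645724] [ 497.86527684 -223.40702857  214.72175607]
the job is handed in; nothing more can be done
None
```

The sledge is set: the pointer stands in line with the gauge finger, the lever is home, and I handed the job in at about 18.6 s with the arm clear of everything. No verdict was reported.

- **Freeing the lever:** I pushed it with shut fingers to about 1.16 rad, within 0.1 rad of the free stop, before touching the wheel.
- **Turning the wheel:** I turned the star wheel about 3.8 rad in one gap between spokes, with looks on the way. The fingertips stayed at z ≥ 86 mm there, above the carriage's highest part at 70 mm.
- **Locking:** I swung the lever back until the force rose to about 9 N and the fingers stalled. In the picture its ball lay within 1–2 px of where it should be when home.

**Last alignment check:** after locking, the tips were 3.1 mm apart and about 0.1 mm out of line along the slide, read from an enlarged wrist picture.

**Checks that disagreed:**
- The network positions for the two tips were several mm off (pointer about 5 to 9 mm to +y of the gauge). I judged by the enlarged pictures, where the 3 mm tip gap came out right.
- One straight-down picture was too dark to use; a rough reading from its posts gave about 1 mm.
- The lever angle read from one picture was about 2° (0.04 rad) off home, within reading error.

I saw no bystander disturbed in the pictures, but I did not measure them again at the end.

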